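# Latch the sliding lid of the chocolate tub

## Task

Close and latch the tub of chocolate shells: push its sliding lid up to the rubber seal and hold it there for a second with a push of about 15 N, then swing the wire bail over so that its crossbar drops behind the hook (keeper) on the lid. Then press the lever down until it locks over centre and the lid is pulled tight. Never push on the tub, its lid or its latch with more than 25 N, and leave the other things on the worktop alone.

Things in the scene. Friction and masses are not known exactly. Their poses are not given: they have to be found in the camera images.
- tub: Steel storage tub fixed to the worktop, 160 (x) by 260 (y) by 89 mm high. Origin: centre of its underside, on the worktop; z up, y along the lid's travel. A steel bridge (top z = 82 mm) covers y = -130 to -30 and carries the latch; a white sliding lid closes the rest, moving towards -y.
- seal_mid (a point): Middle of the bridge's edge at y = -30, z = 82 mm in the tub's frame (fixed to the tub). Below it a rubber seal meets the lid's -y edge. The seal's thickness differs from tub to tub and is not reported: it first touches the lid at an opening of 4 to 15 mm, then resists with about 5 N per mm.
- tub_lid: White lid 146 by 148 by 4 mm in side rails; moves only along the tub's y, about 3 N of friction. Axes as the tub's. Origin on its top face (z = 82 mm in the tub's frame); the origin's y in the tub's frame is the lid's opening: 0 when latched, 30 to 60 mm at the start, more = more open. Felt against its seal it stays there when let go.
- push_bar (a point): Centre of the top of the white push bar on the lid, at y = 67 in the lid's frame: bar 70 (x) by 10 (y) by 30 mm high. Push on its +y side to close the lid.
- keeper (a point): Top of the steel hook on the lid, x = 0, y = 12, z = 12 mm in the lid's frame. Hook 34 mm wide; post y = 6 to 12; lip z = 8 to 12 mm, reaching to y = 16: its mouth faces +y, away from the latch. Hooked, the bail's crossbar lies on the lid behind the post, below the lip; it drops there by itself if the lid is up against its seal and the lever stands upright.
- latch_lever (a joint): Steel lever 30 mm wide, 5 thick, 74 long, hinged on the bridge. 0 = flat towards -y, locked, hard stop; pi/2 = upright; limit 1.75. Starts at 1.6 to 1.72, stays where left (2 N at its end moves it); with the bail hooked the force at the end rises to about 3 to 6 N, then the lever goes over centre 0.05 to 0.15 rad before 0.
- lever_axle (a point): Axle of the lever, parallel to the tub's x, at x = 0, y = -45, z = 89 mm in the tub's frame.
- lever_tip (a point): Centre of the rolled end (8 mm diameter) of the lever, 70 mm from the axle.
- latch_bail (a joint): Wire bail (U loop, 5 mm wire, legs 48 mm apart, lever between them) hinged on the lever 25 mm from its axle. Its angle to the lever; minus the lever's value it gives the bail's elevation: 0 = level to +y, pi/2 = straight up, more = thrown back to -y. Starts 1.9 to 2.2 (elevation), leaning back, loose; some 15 degrees past upright it falls over by itself. It passes over the lever's end.
- bail_bar (a point): Middle of the bail's crossbar (5 mm wire), 85 mm from the bail's hinge. Lying hooked on the lid it is 2.5 mm above the lid's top face.
- timer: Bystander: wind-up kitchen timer, 68 mm diameter, 60 mm high; origin at its underside.
- cutter: Bystander: fluted metal cutter ring, 62 mm diameter, 28 mm high; origin at its underside.
- tart: Bystander: fluted aluminium tart dish, 83 mm diameter, 33 mm high; origin at its underside.
- nozzle: Bystander: steel piping nozzle, cone 27 mm diameter, 36 mm high; origin at its underside.

How it is judged (in metres and radians):
On the way, in this order (a step that is already met when the one before it is completed fails the run):
1. The lid is held against its seal by the fingers with a push of 11 to 19 N, the bail still thrown back (y of tub_lid in the frame of tub below 0.015 m and contact force between the fingers and tub_lid between 11 and 19 N and linear speed of tub_lid below 0.01 m/s and value of joint latch_bail above 3 rad), for 0.4 s.
2. The bail's crossbar lies behind the lid's hook, under its lip, the lever still standing up (y of bail_bar in the frame of tub_lid between 0.0125 and 0.04 m and z of bail_bar in the frame of tub_lid below 0.008 m and value of joint latch_lever above 1.2 rad), for 0.2 s.
At the end, for the whole second after the job is handed in: The lever is down within 0.05 rad of its stop, the bail's crossbar is behind the lid's hook (12.5 to 40 mm along the lid's y, less than 8 mm above its face) and the lid is pulled tight: opening under 2.5 mm; all at rest (y of bail_bar in the frame of tub_lid between 0.0125 and 0.04 m and z of bail_bar in the frame of tub_lid below 0.008 m and value of joint latch_lever below 0.05 rad and y of tub_lid in the frame of tub between -0.003 and 0.0025 m and linear speed of tub_lid below 0.01 m/s); the robot touches nothing.
It fails at once if The tub, its lid or its latch is pushed with more than 25 N (contact force between any of the fingers, the arm and tub above 25 N).
It fails at once if A bystander is moved more than 30 mm (distance of any of timer, cutter, tart, nozzle from where it was at the start of the episode above 0.03 m).
It also fails if it takes over 70 s, if anything falls off the work surface, if the arm or the gripper's body presses on something with over 40 N, if the wrist force passes 120 N, or if a joint passes its speed limit or range.

## Robot

A 6-joint arm with a two-finger parallel gripper is mounted at the origin on a cart in front of the work surface, level with it; the furniture and walls round the work are solid. World frame = base frame: x ahead of the robot, y to its left, z up, the work surface at z = 0. Lengths are in m, angles in degrees, forces in N, time in s.
With the tool pointing down it reaches from about 0.4 to 0.825 m from the base axis. Payload 7 kg.
Tool frame: the origin (TCP) lies between the finger pads; the fingertips stand 25 mm ahead of it and the grasp point (between the pads) lies 6 mm ahead of it; z points along the fingers, y is the line along which they close (so a half turn about z gives the same grasp; the last joint's range is limited). The gripper opens to 88 mm and grips with 3 to 60 N. Pads are 19 mm wide; open, the fingers measure 130 mm over their backs; the gripper's body (78 mm by 193 mm) begins 47 mm behind the grasp point.
Start: joints at [-47.149, 20.546, 0.682, 0, -70.136, -16.507], TCP at [0.3, -0.605, 0.252] pointing down, gripper open.
Joint ranges: [-176.03, 176.03], [-82.01, 121.73], [-58.28, 71.71], [-173.87, 95.51], [-174.79, -0.11], [-173.66, 173.66]. Speed limits (degrees/s): [136.94, 136.94, 172.46, 180, 180, 180].

## Interface

Orientations are given as [roll, pitch, yaw] about the fixed x, y, z axes, in that order (R = Rz(yaw) Ry(pitch) Rx(roll)).
In Python, from plant import status, optics, job gives the robot as it stands. The module is installed in compiled form; this text tells all that it offers.
- The arm moves only by the shell command python3 -m pendant 'ROWS'. ROWS is a JSON list of rows, 1 to 8 of them, each an object with the fields sx, sy, sz (the shift in units of 25 mm), turn (a turn about the tool's z in degrees), aperture (the finger opening in m); a field left out counts as zero (the opening has to be given); each row is the pose to reach, as a shift and turn from the pose commanded when the command began, along the tool's axes at that moment; what a row does not reach only later rows make up. A row lasts 1/8 s, in which the tool goes at most 0.0625 m and 10.7 degrees, less where a joint would pass 70% of its speed; a pose out of reach is approached as far as the arm can. The fingers move at their own pace and stop on an object; the grip force is fixed at half the most. Time passes only in rows, so rows that do not move let the fingers close. It prints the time, the measured TCP pose, the force, the opening and the grip force at its end. Input that does not fit is refused with a message, and nothing moves.
- status.get_obs(): the state, without advancing time (a new reading comes with each control period).
- optics.snapshot(name): name is "side" or "top" or "wrist"; returns a dict with "frame" (384x512x3 uint8, red, green, blue), "z_map" (384x512 float32, m along the optical axis (not along the pixel's ray), 0 where there is no reading), "fovy" (degrees; the focal length in pixels is half the picture's height over the tangent of half this angle, whatever the lens; pixels are square), "cx", "cy" (the principal point, pixels), "k1" (the pictures are not rectified: a ray, as slopes to the right and down, at radius r is drawn at 1 + k1 r^2 times it, then the intrinsics apply), "R" (3x3) and "t" (3): a world point X has camera coordinates R X + t; the wrist camera has in their place "T_tool_cam" (4x4, takes a point from camera to tool coordinates, whose origin is the TCP and whose axes are the flange's). Camera axes: x right, y down, z forward; pixel columns grow to the right and rows downward; lengths in m; the calibration is good to about 2 mm. A picture is of the moment at which its call begins: read the wrist's pose just before it.
- job.close_job(): hands the job in; it is judged then, once.
The state is a dict: "clock": time; "joint_pos": joint angles; "qvel": joint speeds; "tau": joint torques, N m; "tool_pos": TCP position; "orientation": TCP orientation; "force": force on the tool from outside, world axes, zero at the start; "moment": the same for the moment, N m; "opening": finger opening in m; "gripper_force": force on a finger pad.
Only numpy, scipy, OpenCV 4.12 (cv2) and the standard library are available. Lean on these libraries where they do the work, as an engineer would, in place of code of your own. Each camera call takes 0.05 s, during which the arm holds its last target. There are 200 camera calls.

## Working session

There is one attempt and no reset: what is moved stays moved. The work goes in short steps, Python scripts to look and compute and a shell command to move; the robot and the scene stay as the last step left them, time stands still between calls to the robot, and variables do not carry over. Pictures are saved under pics/ and viewed, at most 10 in all, crops included, and the job is handed in when it is done.

```bash
mkdir -p pics; cat > h.py <<'E'
import numpy as np, cv2, pickle
from plant import status, optics
from scipy.spatial.transform import Rotation as Ro
def snap(n):
    o=status.get_obs(); s=optics.snapshot(n); s['o']=o
    if 'T_tool_cam' in s:
        T=np.eye(4); T[:3,:3]=Ro.from_euler('xyz',o['orientation'],degrees=True).as_matrix(); T[:3,3]=o['tool_pos']
        M=np.linalg.inv(T@np.array(s['T_tool_cam'])); s['R']=M[:3,:3]; s['t']=M[:3,3]
    s['R']=np.array(s['R']); s['t']=np.array(s['t']); return s
def K(s):
    f=192/np.tan(np.radians(s['fovy'])/2); return np.array([[f,0,s['cx']],[0,f,s['cy']],[0,0,1]]),np.array([s['k1'],0,0,0.])
def ray(s,uv):
    k,d=K(s); n=cv2.undistortPoints(np.array(uv,float).reshape(-1,1,2),k,d)[:,0]
    r=np.c_[n,np.ones(len(n))]; return -s['R'].T@s['t'], r@s['R'], r
def plane(s,uv,z):
    c,d,_=ray(s,uv); return c+d*((z-c[2])/d[:,2])[:,None]
def depth(s,uv):
    c,d,_=ray(s,uv); z=[s['z_map'][int(round(v)),int(round(u))] for u,v in uv]; return c+d*np.array(z)[:,None]
def two(a,ua,b,ub):
    ca,da,_=ray(a,[ua]); cb,db,_=ray(b,[ub]); da=da[0];db=db[0]
    x=np.linalg.lstsq(np.c_[da,-db],cb-ca,rcond=None)[0]; p=ca+x[0]*da;q=cb+x[1]*db
    return (p+q)/2, np.linalg.norm(p-q)
def proj(s,X):
    k,d=K(s); return cv2.projectPoints(np.array(X,float).reshape(-1,1,3),cv2.Rodrigues(s['R'])[0],s['t'],k,d)[0][:,0]
def save(s,n): cv2.imwrite(n,s['frame'][:,:,::-1])
E
python3 - <<'E'
from h import *
for n in ['side','top']:
    s=snap(n); save(s,f'pics/{n}0.png'); pickle.dump(s,open(f'{n}0.pkl','wb'))
    print(n,-s['R'].T@s['t'],s['R'][2],s['fovy'],s['k1'])
print(s['o'])
E
```

```text
side [-0.03811191 -0.53847931  0.47181155] [ 0.75546733  0.48582293 -0.43959662] 57.16911806924152 0.002383677010246579
top [ 0.45307597 -0.12060437  1.05257913] [ 0.15909241  0.01036418 -0.98720929] 56.42362186862537 -0.09741274519827882
{'clock': 0.05, 'joint_pos': array([-4.71484735e+01,  2.05884689e+01,  6.34794352e-01, -1.97444497e-02,
       -7.01364053e+01, -1.65075026e+01]), 'qvel': array([-0.04663333, -0.05978177,  0.05087313,  0.1247664 ,  0.01928529,
       -0.08772171]), 'tau': array([-3.97255062e-03, -5.84671426e+01,  2.94059336e+01,  7.02608496e+00,
        1.02234658e-02, -4.01827026e-05]), 'tool_pos': array([ 0.29932466, -0.60450742,  0.25066508]), 'orientation': array([ 1.79908359e+02, -7.80146069e-03, -1.53662693e+02]), 'force': array([-0.23101012, -1.35756285,  0.77714349]), 'moment': array([ 0.02004991, -0.04193056, -0.02389958]), 'gripper_force': 0.0, 'opening': 0.0873179475951014}
```

View pics/side0.png

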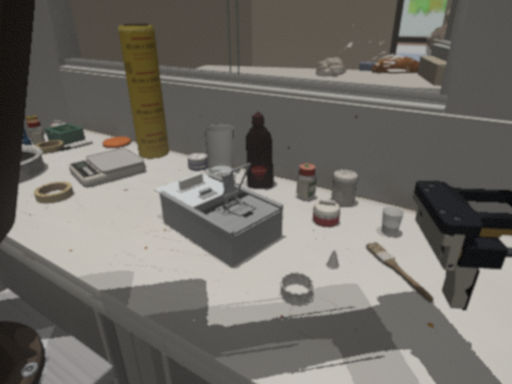

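View pics/top0.png

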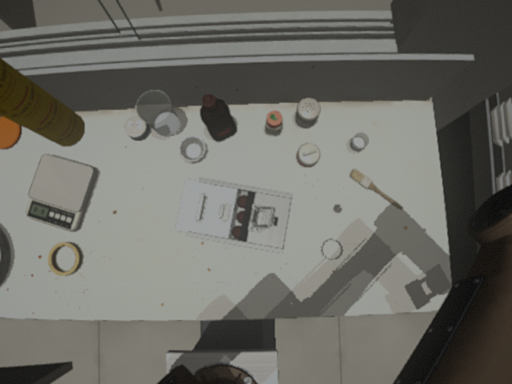

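The side view shows the tub at about (220,210), with the lever upright near (235,185) and the timer behind it. In the top view the tub spans (177..293, 178..250), lid to the left (+y world), push bar at (201,207), keeper at (224,211) and latch at (265,217). Next I'll enlarge both and measure.

```bash
python3 - <<'E'
from h import *
a=pickle.load(open('top0.pkl','rb'));b=pickle.load(open('side0.pkl','rb'))
A=cv2.resize(a['frame'][170:260,165:305],None,fx=5.6,fy=5.6,interpolation=cv2.INTER_CUBIC)
B=cv2.resize(b['frame'][150:260,150:290],None,fx=5.6,fy=5.45,interpolation=cv2.INTER_CUBIC)
cv2.imwrite('pics/topc.png',A[:,:,::-1]);cv2.imwrite('pics/sidec.png',B[:,:,::-1])
c=[(181,179),(293,193),(286,250),(177,233)]
print(plane(a,c,0.082)); print(depth(a,[(190,200),(220,225),(201,207),(285,215)]))
E
```

```text
[[ 0.63494107  0.09138901  0.082     ]
 [ 0.58693135 -0.21684379  0.082     ]
 [ 0.43347862 -0.19166989  0.082     ]
 [ 0.48624218  0.10180704  0.082     ]]
[[ 0.57554222  0.0660423   0.08221279]
 [ 0.50507104 -0.01581038  0.08276673]
 [ 0.55251369  0.03124166  0.11003874]
 [ 0.52732698 -0.19253533  0.08244514]]
```

View pics/topc.png

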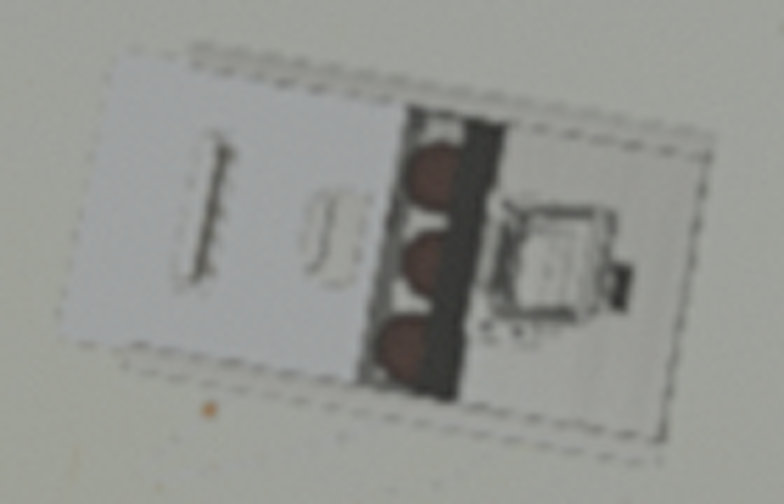

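View pics/sidec.png

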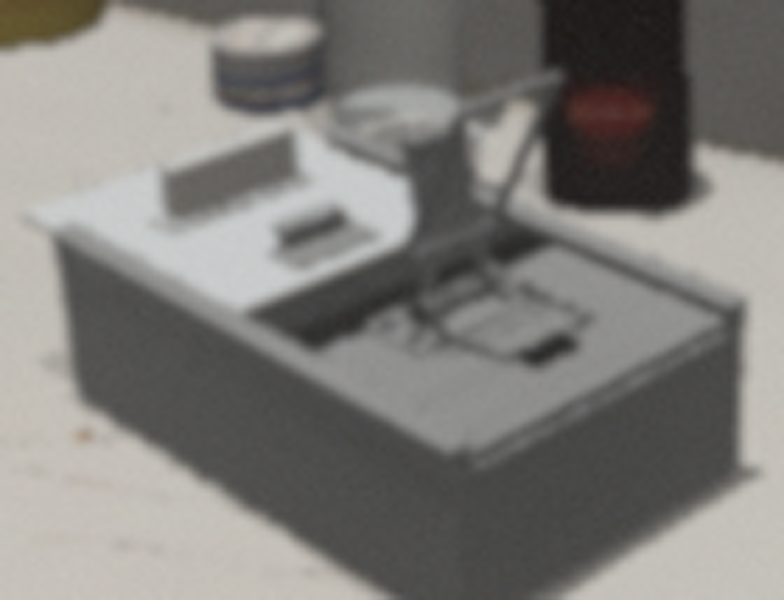

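```bash
python3 - <<'E'
from h import *
a=pickle.load(open('top0.pkl','rb'));b=pickle.load(open('side0.pkl','rb'))
F=lambda p:(165+(p[0]+.5)/5.6-.5,170+(p[1]+.5)/5.6-.5)
G=lambda p:(150+(p[0]+.5)/5.6-.5,150+(p[1]+.5)/5.45-.5)
P=lambda l,z:plane(a,[F(p) for p in l],z)
br=P([(505,122),(458,400),(712,150),(660,440)],.082)   # bridge corners
lid=P([(408,105),(362,383)],.082)
bar=P([(230,140),(200,285)],.112); kp=P([(340,200),(322,275)],.094)
print('bridge',br,'\nlidedge',lid,'\nbar',bar,'\nkeeper',kp)
yd=br[0]-br[2]+br[1]-br[3]; xd=br[0]-br[1]+br[2]-br[3]+lid[0]-lid[1]
print(np.degrees([np.arctan2(yd[1],yd[0]),np.arctan2(xd[1],xd[0])]))
# two-view: lid corner near bridge (low x), rail end
print(two(a,F((362,383)),b,G((245,308))))
# depth points on tub: fit frame from depth in top view
k,d=K(a); v,u=np.mgrid[165:265:1,160:310:1]; uv=np.c_[u.ravel(),v.ravel()]
X=depth(a,uv); m=(X[:,2]>.07)&(X[:,2]<.1); Xm=X[m]
r=cv2.minAreaRect(Xm[:,:2].astype(np.float32)*1000); print('rect',r, np.median(Xm[:,2]))
np.save('X.npy',X)
t=X[X[:,2]>.1]; print('high',len(t)); 
for lo,hi in[(.1,.12),(.12,.15),(.15,.175),(.175,.22)]:
    q=t[(t[:,2]>lo)&(t[:,2]<hi)]; print(lo,len(q), q.mean(0) if len(q) else 0)
E
```

```text
bridge [[ 0.59444152 -0.11234921  0.082     ]
 [ 0.46028971 -0.08617754  0.082     ]
 [ 0.57772552 -0.2129738   0.082     ]
 [ 0.43863384 -0.1823365   0.082     ]] 
lidedge [[ 0.60422387 -0.06501791  0.082     ]
 [ 0.46957344 -0.04018064  0.082     ]] 
bar [[0.58515073 0.01830614 0.112     ]
 [0.51666565 0.03295817 0.112     ]] 
keeper [[ 0.55703904 -0.03204418  0.094     ]
 [ 0.52118705 -0.02286685  0.094     ]]
[ 78.96605091 -11.31904205]
(array([ 0.47109198, -0.04230362,  0.08649207]), np.float64(0.004730759495984172))
rect ((536.8687744140625, -51.19862365722656), (296.9062194824219, 162.6616973876953), 78.09610748291016) 0.08332686173193832
high 365
0.1 142 [0.54807829 0.00661186 0.11184804]
0.12 49 [ 0.5239738  -0.11285823  0.13493048]
0.15 58 [ 0.52287213 -0.11326565  0.1622253 ]
0.175 58 [ 0.51791027 -0.14616749  0.19070337]
```

The depth data gives tub yaw of about 78.7°, origin about (0.534,-0.068), lid opening about 47 mm, lever near vertical and bail elevation about 2.0. I'll fly over to the +y side of the push bar.

Units first: shifts go in units of 25 mm. So -0.045 m is -1.8, -0.36 m is -14.4.

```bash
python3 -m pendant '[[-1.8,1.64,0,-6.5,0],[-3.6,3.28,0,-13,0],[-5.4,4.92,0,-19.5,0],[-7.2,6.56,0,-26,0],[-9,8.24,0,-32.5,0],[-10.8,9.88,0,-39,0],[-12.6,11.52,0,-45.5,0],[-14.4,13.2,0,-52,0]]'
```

```text
refused: ROWS must be a list of objects with named fields. Nothing was moved.
```

Wrong form. The message asks for a list of objects with named fields, so I'll send the same numbers that way.

```bash
python3 -m pendant '[{"sx":-1.8,"sy":1.64,"turn":-6.5,"aperture":0},{"sx":-3.6,"sy":3.28,"turn":-13,"aperture":0},{"sx":-5.4,"sy":4.92,"turn":-19.5,"aperture":0},{"sx":-7.2,"sy":6.56,"turn":-26,"aperture":0},{"sx":-9,"sy":8.24,"turn":-32.5,"aperture":0},{"sx":-10.8,"sy":9.88,"turn":-39,"aperture":0},{"sx":-12.6,"sy":11.52,"turn":-45.5,"aperture":0},{"sx":-14.4,"sy":13.2,"turn":-52,"aperture":0}]'
```

```text
clock: 1.1
tool_pos: [0.4759, -0.1474, 0.2516]
orientation: [-180.0, 0.0, -101.4]
force: [1.8, -0.2, -0.3]
opening: 0.0133
gripper_force: 0.0
```

Scaled: -0.238 m is -9.52, -0.18 m is -7.2.

```bash
python3 -m pendant '[{"sx":-2.4,"sy":-0.4,"aperture":0},{"sx":-4.8,"sy":-0.8,"aperture":0},{"sx":-7.2,"sy":-1.2,"aperture":0},{"sx":-9.52,"sy":-1.6,"aperture":0},{"sx":-9.52,"sy":-1.6,"sz":1.6,"aperture":0},{"sx":-9.52,"sy":-1.6,"sz":1.6,"aperture":0}]'; python3 - <<'E'
from h import *
s=snap('wrist');save(s,'pics/w1.png');pickle.dump(s,open('w1.pkl','wb'))
z=s['z_map'];print(s['o']['tool_pos'],s['o']['orientation'],np.percentile(z[z>0],[1,50]))
E
```

```text
clock: 1.85
tool_pos: [0.5609, 0.0755, 0.2085]
orientation: [179.7, -0.2, -101.6]
force: [-0.8, -0.0, 0.8]
opening: 0.0001
gripper_force: 0.0
[0.56087016 0.07552688 0.20846515] [ 179.66364952   -0.20321816 -101.62061191] [0.06107947 0.27646637]
```

View pics/w1.png

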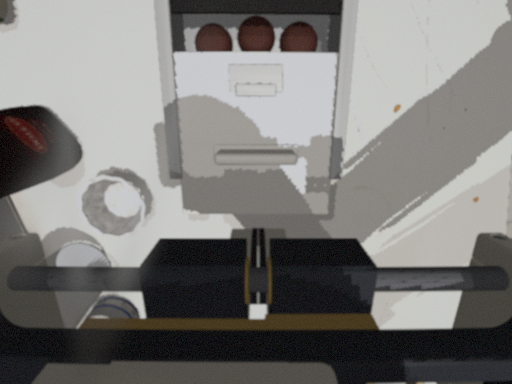

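Wrist view: the push bar is at cols 215–297, rows 150–163. The keeper is at (256,88), the lid's -y edge at row 52, cols 174–337, and the fingers at col 258, well aligned.

```bash
python3 - <<'E'
from h import *
s=pickle.load(open('w1.pkl','rb'));o=s['o']
yd=np.array([np.cos(np.radians(78.7)),np.sin(np.radians(78.7))]);xd=np.array([yd[1],-yd[0]]);O=np.array([.5335,-.0684])
def show(n,P): 
    for p in P: print(n,p.round(4),'tub',(xd@(p[:2]-O)).round(4),(yd@(p[:2]-O)).round(4))
show('tcp',[o['tool_pos']])
show('bar',plane(s,[(217,152),(296,152),(217,162),(296,162)],.112)); show('bard',depth(s,[(240,157),(275,157),(256,88)]))
show('lid',plane(s,[(175,53),(336,53),(183,212),(334,213)],.082)); show('keeper',plane(s,[(237,90),(275,90)],.094))
w=depth(s,[(190,100),(320,100),(256,200)]);print(w)
E
```

```text
tcp [0.5609 0.0755 0.2085] tub -0.0014 0.1465
bar [0.5837 0.0259 0.112 ] tub 0.0308 0.1024
bar [0.5198 0.0391 0.112 ] tub -0.0345 0.1027
bar [0.5858 0.0341 0.112 ] tub 0.0312 0.1107
bar [0.5211 0.0474 0.112 ] tub -0.0348 0.1111
bard [0.566  0.0338 0.1121] tub 0.0119 0.1066
bard [0.5375 0.0398 0.1117] tub -0.0172 0.1069
bard [ 0.5419 -0.0173  0.0946] tub -0.0018 0.0518
lid [ 0.6034 -0.0594  0.082 ] tub 0.0668 0.0226
lid [ 0.4693 -0.0321  0.082 ] tub -0.07 0.023
lid [0.6366 0.0812 0.082 ] tub 0.0718 0.1669
lid [0.4889 0.1129 0.082 ] tub -0.0792 0.169
keeper [ 0.5578 -0.019   0.094 ] tub 0.0141 0.0532
keeper [ 0.5266 -0.0126  0.094 ] tub -0.0177 0.0534
[[ 0.60109209 -0.0199674   0.08190872]
 [ 0.48814959  0.00313374  0.08235651]
 [ 0.56267379  0.08332634  0.0826625 ]]
```

Scaled: 0.091 m is 3.64, 0.09 m is 3.6.

```bash
python3 -m pendant '[{"sz":2,"aperture":0},{"sz":3.6,"aperture":0},{"sz":3.64,"aperture":0},{"sx":0.4,"sz":3.64,"aperture":0},{"sx":0.72,"sz":3.64,"aperture":0},{"sx":0.72,"sz":3.64,"aperture":0}]'; python3 -m pendant '[{"sx":0.2,"aperture":0},{"sx":0.4,"aperture":0},{"sx":0.6,"aperture":0},{"sx":0.8,"aperture":0}]'
```

```text
clock: 2.65
tool_pos: [0.5598, 0.0574, 0.1221]
orientation: [-179.9, 0.1, -101.7]
force: [0.5, -0.6, -1.2]
opening: -0.0001
gripper_force: 0.0
clock: 3.15
tool_pos: [0.5557, 0.0384, 0.1208]
orientation: [-179.9, 0.0, -101.6]
force: [0.7, 3.4, 2.2]
opening: 0.0004
gripper_force: 1.6
```

```bash
python3 -m pendant '[{"sx":0.12,"aperture":0},{"sx":0.24,"aperture":0},{"sx":0.36,"aperture":0},{"sx":0.44,"aperture":0},{"sx":0.44,"aperture":0}]'; for i in 1; do python3 -m pendant '[{"sx":0.04,"aperture":0},{"sx":0.08,"aperture":0},{"sx":0.12,"aperture":0},{"sx":0.12,"aperture":0}]'; done
```

```text
clock: 3.78
tool_pos: [0.5528, 0.0273, 0.1204]
orientation: [180.0, -0.0, -101.7]
force: [1.0, 1.6, -0.1]
opening: 0.0005
gripper_force: 1.0
clock: 4.28
tool_pos: [0.5522, 0.0246, 0.1204]
orientation: [180.0, -0.0, -101.7]
force: [0.8, 3.2, -0.2]
opening: 0.0006
gripper_force: 1.2
```

```bash
python3 -m pendant '[{"sx":0.04,"aperture":0},{"sx":0.08,"aperture":0},{"sx":0.08,"aperture":0}]'; python3 -m pendant '[{"sx":0.04,"aperture":0},{"sx":0.08,"aperture":0},{"sx":0.08,"aperture":0}]'
```

```text
clock: 4.65
tool_pos: [0.552, 0.0232, 0.1205]
orientation: [180.0, 0.1, -101.7]
force: [0.3, 6.8, 0.8]
opening: 0.0001
gripper_force: 3.0
clock: 5.03
tool_pos: [0.5518, 0.0222, 0.1205]
orientation: [-180.0, 0.1, -101.7]
force: [-0.4, 10.2, 0.9]
opening: 0.0004
gripper_force: 5.2
```

Scaled: 0.001 m is 0.04.

```bash
python3 -m pendant '[{"sx":0.04,"aperture":0},{"sx":0.04,"aperture":0},{"sx":0.04,"aperture":0}]'
```

```text
clock: 5.4
tool_pos: [0.5517, 0.0217, 0.1205]
orientation: [-180.0, 0.2, -101.7]
force: [-0.4, 12.7, 1.2]
opening: 0.0004
gripper_force: 6.4
```

```bash
python3 -m pendant '[{"sx":0.04,"aperture":0},{"sx":0.04,"aperture":0},{"sx":0.04,"aperture":0},{"sx":0.04,"aperture":0},{"sx":0.04,"aperture":0},{"sx":0.04,"aperture":0},{"sx":0.04,"aperture":0},{"sx":0.04,"aperture":0}]'; python3 -m pendant '[{"aperture":0},{"aperture":0},{"aperture":0},{"aperture":0}]'
```

```text
clock: 6.4
tool_pos: [0.5516, 0.0212, 0.1205]
orientation: [-180.0, 0.2, -101.7]
force: [-0.9, 14.8, 0.1]
opening: 0.0004
gripper_force: 7.5
clock: 6.9
tool_pos: [0.5516, 0.0211, 0.1205]
orientation: [-180.0, 0.2, -101.7]
force: [-0.3, 15.9, 0.7]
opening: 0.0002
gripper_force: 7.5
```

Scaled: -0.15 m is -6, 0.155 m is 6.2.

```bash
python3 -m pendant '[{"sx":-0.32,"aperture":0},{"sx":-0.8,"aperture":0},{"sx":-0.8,"sz":-2,"aperture":0},{"sx":-0.8,"sz":-4,"aperture":0},{"sx":-0.8,"sz":-6,"aperture":0},{"sx":1.6,"sz":-6,"aperture":0},{"sx":4,"sz":-6,"aperture":0},{"sx":6.2,"sz":-6,"aperture":0}]'; python3 -m pendant '[{"sx":1.68,"aperture":0},{"sx":1.68,"aperture":0}]'; python3 - <<'E'
from h import *
for n in('top','side'):
    s=snap(n);pickle.dump(s,open(n+'1.pkl','wb'))
    if n=='side':cv2.imwrite('pics/side1.png',cv2.resize(s['frame'][90:250,150:310],None,fx=3.7,fy=3.7)[:,:,::-1])
E
```

```text
clock: 7.9
tool_pos: [0.5189, -0.1346, 0.2706]
orientation: [180.0, -0.0, -101.6]
force: [0.3, -0.5, 0.9]
opening: 0.0004
gripper_force: 0.0
clock: 8.15
tool_pos: [0.5102, -0.1765, 0.2703]
orientation: [179.9, -0.1, -101.9]
force: [0.6, 0.6, -0.4]
opening: 0.0004
gripper_force: 0.0
```

View pics/side1.png

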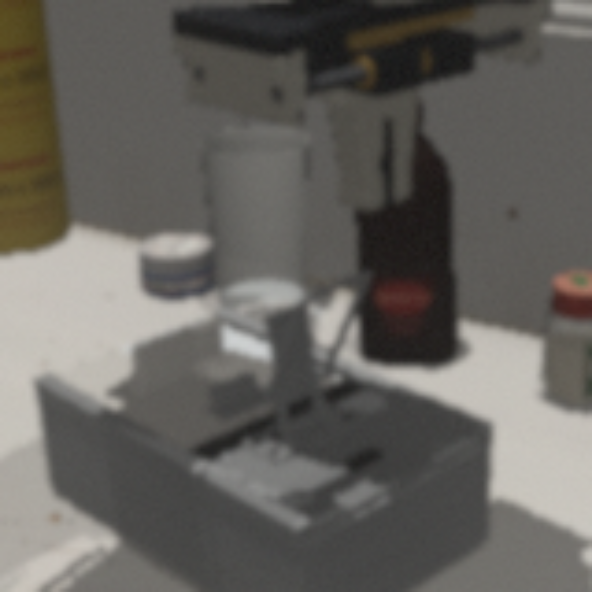

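The lid is up near its seal, the lever upright (crop 290,350) and the bail still leaning back (345,310). The fingers are behind and above it, so I'll descend and sweep the bail over.

Scaled: 0.071 m is 2.84, 0.04 m is 1.6.

```bash
python3 -m pendant '[{"sz":1.6,"aperture":0},{"sz":2.84,"aperture":0},{"sz":2.84,"aperture":0}]'; python3 -m pendant '[{"sx":-0.4,"aperture":0},{"sx":-0.8,"aperture":0},{"sx":-1.12,"aperture":0},{"sx":-1.44,"aperture":0},{"sx":-1.76,"aperture":0},{"sx":-2.08,"aperture":0},{"sx":-2.08,"aperture":0}]'
```

```text
clock: 8.62
tool_pos: [0.5101, -0.1731, 0.1975]
orientation: [179.7, -0.1, -101.6]
force: [0.4, 0.2, 0.2]
opening: 0.0003
gripper_force: 0.0
clock: 9.5
tool_pos: [0.522, -0.1227, 0.1995]
orientation: [180.0, 0.0, -101.6]
force: [-0.2, 0.2, -0.1]
opening: 0.0001
gripper_force: 0.0
```

Scaled: -0.03 m is -1.2, -0.024 m is -0.96.

```bash
python3 -m pendant '[{"sx":-0.24,"aperture":0},{"sx":-0.48,"aperture":0},{"sx":-0.72,"aperture":0},{"sx":-0.96,"aperture":0},{"sx":-1.2,"aperture":0},{"sx":-1.2,"aperture":0},{"sx":-1.2,"aperture":0},{"sx":-1.2,"aperture":0}]';python3 - <<'E'
from h import *
s=snap('side');pickle.dump(s,open('side2.pkl','wb'))
cv2.imwrite('pics/side2.png',cv2.resize(s['frame'][90:250,150:310],None,fx=3.7,fy=3.7)[:,:,::-1])
E
```

```text
clock: 10.5
tool_pos: [0.5279, -0.094, 0.1996]
orientation: [180.0, -0.0, -101.7]
force: [0.4, 0.0, -0.1]
opening: 0.0005
gripper_force: 0.0
```

View pics/side2.png

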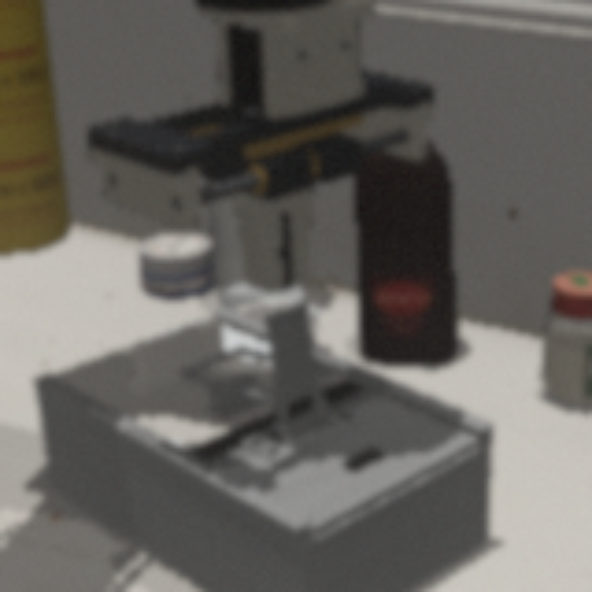

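The bail is no longer thrown back. I'll check with the wrist camera from the +y side whether it is hooked.

```bash
python3 -m pendant '[{"sz":-1.2,"aperture":0},{"sx":-1.6,"sz":-2,"aperture":0},{"sx":-3.6,"sz":-2,"aperture":0},{"sx":-4.6,"sz":-2,"aperture":0},{"sx":-4.6,"sz":-2,"aperture":0}]';python3 - <<'E'
from h import *
s=snap('wrist');pickle.dump(s,open('w2.pkl','wb'));save(s,'pics/w2.png')
E
```

```text
clock: 11.18
tool_pos: [0.5515, 0.0201, 0.2494]
orientation: [180.0, 0.0, -101.5]
force: [-0.2, -0.3, 0.5]
opening: 0.0006
gripper_force: 0.0
```

View pics/w2.png

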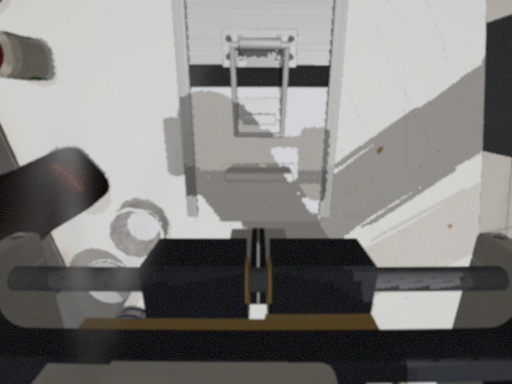

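The crossbar is at row ~134, beyond the keeper (rows 98–124), with the legs at cols 234/287 and the lever's end at (262,44). I'll check the numbers.

```bash
python3 - <<'E'
from h import *
s=pickle.load(open('w2.pkl','rb'));o=s['o']
yd=np.array([np.cos(np.radians(78.5)),np.sin(np.radians(78.5))]);xd=np.array([yd[1],-yd[0]]);O=np.array([.5335,-.0684])
def show(n,P): 
    for p in P: print(n,p.round(4),'tub',(xd@(p[:2]-O)).round(4),(yd@(p[:2]-O)).round(4))
show('tcp',[o['tool_pos']])
show('bailbar',plane(s,[(245,134),(275,134)],.0845));show('bd',depth(s,[(245,134),(260,134),(275,134)]))
show('pushbar top',depth(s,[(245,173),(275,173)]));show('legs',depth(s,[(235,70),(235,100),(287,70),(287,100)]))
show('lever',depth(s,[(250,44),(262,44),(275,44),(262,40),(262,49)]))
show('keeper',depth(s,[(260,v) for v in range(96,132,4)]))
E
```

```text
tcp [0.5515 0.0201 0.2494] tub -0.0 0.0903
bailbar [ 0.5536 -0.0327  0.0845] tub 0.0126 0.0389
bailbar [ 0.5227 -0.0265  0.0845] tub -0.019 0.0389
bd [ 0.5534 -0.0331  0.0882] tub 0.0124 0.0386
bd [ 0.5381 -0.0298  0.0864] tub -0.0032 0.0387
bd [ 0.5228 -0.0269  0.0886] tub -0.0187 0.0385
pushbar top [0.5601 0.0025 0.1103] tub 0.0119 0.0748
pushbar top [0.5307 0.0082 0.1114] tub -0.018 0.0745
legs [ 0.5488 -0.0928  0.1084] tub 0.0199 -0.0208
legs [ 0.5553 -0.0677  0.099 ] tub 0.0212 0.0051
legs [ 0.5028 -0.0832  0.1107] tub -0.0271 -0.0206
legs [ 0.5043 -0.0576  0.0818] tub -0.0308 0.0048
lever [ 0.5317 -0.101   0.1617] tub 0.0048 -0.0323
lever [ 0.5234 -0.0992  0.1626] tub -0.0038 -0.0321
lever [ 0.5143 -0.0974  0.1622] tub -0.0131 -0.0323
lever [ 0.5228 -0.102   0.1611] tub -0.0038 -0.035
lever [ 0.5239 -0.0965  0.1593] tub -0.0038 -0.0295
keeper [ 0.5307 -0.0668  0.0836] tub -0.0031 0.001
keeper [ 0.5314 -0.063   0.083 ] tub -0.0031 0.0048
keeper [ 0.5322 -0.0592  0.0848] tub -0.0031 0.0088
keeper [ 0.533  -0.0553  0.0829] tub -0.0031 0.0127
keeper [ 0.5338 -0.0515  0.0845] tub -0.0031 0.0166
keeper [ 0.5345 -0.048   0.0941] tub -0.0031 0.0202
keeper [ 0.5353 -0.0441  0.0941] tub -0.0031 0.0241
keeper [ 0.5361 -0.0395  0.0819] tub -0.0032 0.0289
keeper [ 0.537  -0.0354  0.0807] tub -0.0032 0.0331
```

The bail is hooked: bar at 31 mm in the lid frame, lid opening about 8 mm. I'll go to the +y side of the lever and swing it down along an arc, with the finger's lower corner at r ≈ 60 mm.

Scaled: 0.085 m is 3.4, 0.0764 m is 3.056.

```bash
python3 -m pendant '[{"sx":1.6,"sy":0.12,"sz":1.2,"aperture":0},{"sx":3.4,"sy":0.12,"sz":2.4,"aperture":0},{"sx":3.4,"sy":0.12,"sz":3.056,"aperture":0},{"sx":3.4,"sy":0.12,"sz":3.056,"aperture":0}]'; python3 -m pendant '[{"sx":0.4,"aperture":0},{"sx":0.8,"aperture":0},{"sx":1.12,"aperture":0},{"sx":1.36,"aperture":0},{"sx":1.6,"aperture":0},{"sx":1.88,"sz":-0.02,"aperture":0},{"sx":1.88,"sz":-0.02,"aperture":0}]'
```

```text
clock: 11.72
tool_pos: [0.5299, -0.0653, 0.1721]
orientation: [179.9, -0.1, -101.8]
force: [0.8, -0.1, -0.2]
opening: 0.0006
gripper_force: 0.0
clock: 12.6
tool_pos: [0.5212, -0.1105, 0.1734]
orientation: [179.9, -0.0, -101.7]
force: [-0.2, 0.3, -0.2]
opening: 0.0007
gripper_force: 0.0
```

```bash
python3 -m pendant '[{"sx":0.24,"sz":0.04,"aperture":0},{"sx":0.48,"sz":0.12,"aperture":0},{"sx":0.692,"sz":0.2,"aperture":0},{"sx":0.9,"sz":0.32,"aperture":0},{"sx":1.1,"sz":0.44,"aperture":0},{"sx":1.292,"sz":0.588,"aperture":0},{"sx":1.292,"sz":0.588,"aperture":0}]'; python3 - <<'E'
from h import *
s=snap('side');pickle.dump(s,open('side3.pkl','wb'))
cv2.imwrite('pics/side3.png',cv2.resize(s['frame'][90:250,150:310],None,fx=3.7,fy=3.7)[:,:,::-1])
E
```

```text
clock: 13.48
tool_pos: [0.5149, -0.1415, 0.1588]
orientation: [180.0, 0.0, -101.7]
force: [-0.4, 5.2, 2.2]
opening: 0.0007
gripper_force: 2.4
```

View pics/side3.png

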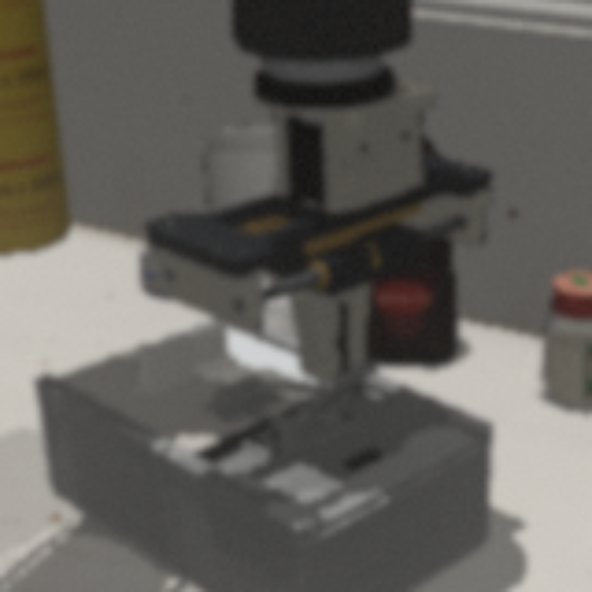

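The lever is leaning down under the fingertips (crop ~350,380), with a reaction of about 5.6 N. I'll carry on along the arc.

```bash
python3 -m pendant '[{"sx":0.16,"sz":0.168,"aperture":0},{"sx":0.32,"sz":0.36,"aperture":0},{"sx":0.46,"sz":0.552,"aperture":0},{"sx":0.552,"sz":0.732,"aperture":0},{"sx":0.632,"sz":0.92,"aperture":0},{"sx":0.7,"sz":1.1,"aperture":0},{"sx":0.7,"sz":1.1,"aperture":0}]'
```

```text
clock: 14.4
tool_pos: [0.5114, -0.159, 0.1312]
orientation: [180.0, -0.0, -101.7]
force: [-0.8, 1.5, 1.3]
opening: 0.0003
gripper_force: 0.3
```

Scaled: 0.009 m is 0.36, 0.006 m is 0.24.

```bash
python3 -m pendant '[{"sx":0.04,"sz":0.12,"aperture":0},{"sx":0.06,"sz":0.24,"aperture":0},{"sx":0.08,"sz":0.36,"aperture":0},{"sx":0.08,"sz":0.36,"aperture":0}]'
```

```text
clock: 14.9
tool_pos: [0.5111, -0.1608, 0.1221]
orientation: [180.0, -0.0, -101.7]
force: [-0.0, -0.7, 0.5]
opening: 0.0001
gripper_force: 0.0
```

Scaled: 0.0055 m is 0.22, 0.004 m is 0.16.

```bash
python3 -m pendant '[{"sz":0.08,"aperture":0},{"sz":0.16,"aperture":0},{"sz":0.22,"aperture":0},{"sz":0.22,"aperture":0}]'; python3 -m pendant '[{"sz":0.04,"aperture":0},{"sz":0.08,"aperture":0},{"sz":0.08,"aperture":0}]'
```

```text
clock: 15.4
tool_pos: [0.5112, -0.1605, 0.1168]
orientation: [180.0, 0.0, -101.7]
force: [-0.2, -0.4, -0.4]
opening: 0.0008
gripper_force: 0.2
clock: 15.78
tool_pos: [0.5113, -0.1606, 0.1164]
orientation: [-180.0, -0.0, -101.6]
force: [-5.0, 2.1, 16.0]
opening: -0.0
gripper_force: 7.7
```

The hard stop was felt at tip z ≈ 91.4 mm, as expected for q = 0. I'll retreat and verify.

Scaled: -0.18 m is -7.2, -0.15 m is -6.

```bash
python3 -m pendant '[{"sz":-0.2,"aperture":0},{"sz":-2,"aperture":0},{"sx":-1.6,"sz":-4,"aperture":0},{"sx":-4,"sz":-5.6,"aperture":0},{"sx":-6,"sz":-5.6,"aperture":0},{"sx":-7.2,"sz":-5.6,"aperture":0},{"sx":-7.2,"sz":-5.6,"aperture":0}]';python3 - <<'E'
from h import *
s=snap('wrist');pickle.dump(s,open('w3.pkl','wb'));save(s,'pics/w3.png')
yd=np.array([np.cos(np.radians(78.5)),np.sin(np.radians(78.5))]);xd=np.array([yd[1],-yd[0]]);O=np.array([.5335,-.0684])
v,u=np.mgrid[0:230,150:360]; X=depth(s,np.c_[u.ravel(),v.ravel()]); q=X[:,:2]-O; T=np.c_[q@xd,q@yd,X[:,2]]
np.set_printoptions(precision=4,suppress=True)
for n,lo,hi,zl,zh in [('pushbar',.04,.11,.105,.12),('keeper',-.01,.035,.0915,.097)]:
    m=(abs(T[:,0])<.03)&(T[:,1]>lo)&(T[:,1]<hi)&(T[:,2]>zl)&(T[:,2]<zh); print(n,m.sum(),np.median(T[m],0))
for y in np.arange(-.125,-.04,.01):
    m=(abs(T[:,0]+.003)<.01)&(abs(T[:,1]-y)<.004); print(y.round(3),m.sum(),np.median(T[m][:,2]) if m.any() else '')
E
```

```text
clock: 16.65
tool_pos: [0.5478, 0.0178, 0.2547]
orientation: [180.0, 0.0, -101.5]
force: [-0.1, 0.3, -0.7]
opening: 0.0004
gripper_force: 0.0
pushbar 610 [-0.0012  0.0684  0.1116]
keeper 347 [-0.0022  0.0135  0.0941]
-0.125 0 
-0.115 0 
-0.105 0 
-0.095 0 
-0.085 148 0.09185373595703125
-0.075 203 0.09202757808779849
-0.065 203 0.0920955003113052
-0.055 189 0.08448738166814374
-0.045 163 0.09155490906190716
```

View pics/w3.png

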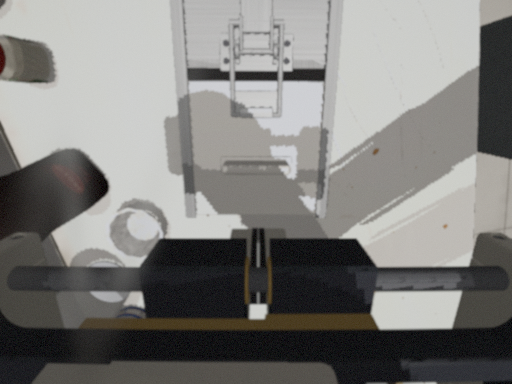

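The lever is flat (z 92 mm along its length) and the crossbar sits at row ~115, behind the hook lip. The lid was drawn in to about 0–1.5 mm, and the robot is clear.

```bash
python3 -c "
from plant import job; print(job.close_job())"
```

```text
the job is handed in; nothing more can be done
None
```

I closed and latched the tub and handed it in after about 17 s. My last wrist-camera check showed the lever flat on its stop, the bail crossbar behind the hook and the lid opening at about 1.4 mm (good to 1–2 mm). The highest force I read was about 17 N, and the judge's verdict was not shown.

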